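# Index a sample vial to the orange optical head

### The arm

A 7-joint arm with a two-finger parallel gripper is mounted at the origin on a cart in front of the work surface, level with it; the furniture and walls round the work are solid. World frame = base frame: x ahead of the robot, y to its left, z up, the work surface at z = 0. Lengths are in m, angles in rad, forces in N, time in s.
With the tool pointing down it reaches from about 0.425 to 0.925 m from the base axis. Payload 6.8 kg.
Tool frame: the origin (TCP) lies midway between the tips of the shut fingers; the grasp point (between the pads) lies 19 mm behind it; z points along the fingers, x is the direction in which the jaws open and shut, and the axes are right-handed (so a half turn about z gives the same grasp; the last joint's range is limited). The gripper opens to 85 mm and grips with 20 to 120 N. Pads are 22 mm wide; open, the fingers measure 114 mm over their backs; the gripper's body (76 mm by 85 mm) begins 54 mm behind the grasp point. The pads swing forward as they close: fully open they stand 13 mm farther back than shut.
Start: joints at [1.167, 0.477, 0.022, 1.555, -0.011, 1.109, -0.083], TCP at [0.197, -0.646, 0.231] pointing down, gripper open.
Joint ranges: [-2.96, 2.96], [-0.34, 2.1], [-1.41, 1.46], [0.24, 2.44], [-1.37, 4.51], [0.17, 1.92], [-2.96, 2.96]. Speed limits (rad/s): [2.39, 2.39, 3.14, 3.14, 3.14, 3.14, 3.14].

### API

Orientations are given as a rotation vector (axis times angle).
In Python, from bench import r gives the robot as it stands. The module is installed in compiled form; this text tells all that it offers.
- The arm moves only by the shell command python3 -m pendant 'ROWS' [OPENING] [FORCE]. ROWS is text: rows parted by semicolons, each of 4 numbers parted by spaces: the shift along the tool's x, y, z in cm, then the turn about the tool's z in degrees. A call has 1 to 8 rows; each row shifts and turns the pose as measured when the row begins, along the tool's axes as they then stand; what a row does not reach is not made up. A row lasts 1/12 s, in which the tool goes at most 41.7 mm and 7.16 degrees, less where a joint would pass 70% of its speed; a pose out of reach is approached as far as the arm can. A call with a gripper value outside its range is refused whole. OPENING is the closure in counts, from 0 (fully open) to 255 (shut), set as the call begins (- or left out, the last holds). The fingers move at their own pace and stop on an object; FORCE is the grip in N (left out, the last holds). Time passes only in rows, so rows that do not move let the fingers close. It gives the time, the measured TCP pose, the force and the opening at its end, in the units of the state.
- r.get_obs(): the state, without advancing time (a new reading comes with each control period).
- r.grab_frame(name): name is "scene" or "side" or "wrist"; returns a dict with "color" (420x560x3 uint8, red, green, blue), "fx", "fy", "cx", "cy" (pixels), "R" (3x3) and "t" (3): a world point X has camera coordinates R X + t; the wrist camera has in their place "hand_eye" (4x4, takes a point from camera to tool coordinates, whose origin is the TCP and whose axes are the tool frame's). Camera axes: x right, y down, z forward; pixel columns grow to the right and rows downward; lengths in m; the calibration is good to about 2 mm. A picture is of the moment at which its call begins: read the wrist's pose just before it. There is no depth.
- r.hand_in(): hands the job in, once; it reports no verdict.
The state is a dict: "clock": time; "joints": joint angles; "qvel": joint speeds; "tau": joint torques, N m; "tcp_pos": TCP position; "orientation": TCP orientation; "contact_force": force on the tool from outside, world axes, zero at the start; "moment": the same for the moment, N m; "grip_width": finger opening in m.
Only numpy, scipy, OpenCV 4.12 (cv2) and the standard library are available. Lean on these libraries where they do the work, as an engineer would, in place of code of your own. Each camera call takes 0.05 s, during which the arm holds its last target.

### The job

Stand the blue-capped vial in the pocket of the slide's carriage, which is locked at its loading place in the middle. Then pull up the carriage's index plunger by its black knob, slide the carriage until the vial is in front of the optical head with the orange frame, and let the spring drop the plunger fully home into the hole there, so that the carriage is locked. Be gentle: never drive the carriage against an engaged or half-engaged pin or press the pin hard onto the bars, and leave the other two vials standing where they are.

Things in the scene. Friction and masses are not known exactly. Their poses are not given: they have to be found in the camera images.
- slide_base: Aluminium base plate of the indexing slide, fixed, 146 mm (its x) by 370 mm (its y) by 10 mm high. Origin: centre of its underside, on the worktop. Its y axis is the sliding direction; its x axis points from the knob to the vial pocket and on to the optical heads.
- carriage (a joint): Sliding of the carriage along the base's +y axis, m; 0 is the loading place, where it starts locked by the plunger; end stops at -0.120 and 0.120. It slides against 1 to 2 N of friction, 2 to 4 N in all with the pin dragging on a bar, and stays where it is left. Within 30 mm of a station's hole (or up to the end stop) the pin has flat bar under it.
- plunger (a joint): Upward pull of the sprung index plunger, m: 0 home (pin 9 mm deep in a hole), at most 0.012. Its spring pushes down 6 N at 0, 9 N at 0.012. The 8 mm flat-ended pin has 1.2 mm play in a hole, is free above 0.009, rests on a bar at 0.009 and snaps down by itself once over the hole. In the gaps between bars it also reads 0 but locks nothing. More than 20 N on the pin damages it.
- knob_centre (a point): Centre of the plunger's black round pull knob (upright cylinder, 28 mm diameter, 24 mm tall, red dot on top), pulled straight up; it moves with the carriage. 68 mm above the worktop when the plunger is home. Under it stands a collar, 17 mm thick at the top, 25 mm at its foot, on the carriage plate, whose top is 38 mm above the worktop.
- pocket_floor (a point): Centre of the inner floor of the carriage's white round vial pocket, 27 mm above the worktop; inside 25 mm wide and 13.5 mm deep, wall 4 mm. It lies 92 mm from the knob's axis along the base's +x and moves with the carriage.
- orange_head_window (a point): Middle of the window (47 mm along y, 18 mm high) of the optical head with the orange front frame, 50 mm above the worktop, looking along its own -x at the slide; its axes are parallel to the base's. The head is a white box 60 mm wide and 52 mm deep on a foot, fixed, 72 mm tall, at the left or the right station, 95 mm from the loading place along y and 34 mm behind the pocket's centre.
- grey_head_window (a point): The same point of the other optical head, with the grey front frame, at the other station; not to be used.
- vial_blue_centre (a point): Centre, half-way up (25 mm above its foot), of the vial with the blue cap: glass, 21 mm diameter, 50 mm tall, cap 18 mm diameter over the top 10 mm, about 14 g, standing loose on the worktop.
- vial_white_centre (a point): Centre of the like vial with the white cap, standing on the worktop; leave it.
- vial_red_centre (a point): Centre of the like vial with the red cap, standing on the worktop; leave it.
- loading_hole (a point): Mouth of the loading place's hole, mid-length, 22 mm above the worktop. Three 24 mm wide steel bars lie in line along the base's y, tops level: one 50 mm long here, one 80 mm long at each end station. Each has one 10.4 mm round hole for the pin. The end bars are clamped by hand: their hole lies anywhere up to 12 mm either way along y from straight opposite the window's middle, so find it by feel.
Not all that is in view belongs to the job. Leave any purple look-alike of the part that bears vial_blue_centre alone.

How it is judged:
On the way, in this order (a step that is already met when the one before it is completed fails the run):
1. the blue-capped vial stands in the pocket, let go, with the carriage still locked at the loading place (distance between vial_blue_centre and pocket_floor below 0.029 m and horizontal distance between vial_blue_centre and pocket_floor below 0.006 m and angle between vial_blue_centre's own z axis and vertical below 0.2 rad and contact force between the fingers and vial_blue below 0.05 N and value of joint plunger below 0.002 m), for 0.2 s.
2. the plunger is pulled clear of the loading hole (value of joint plunger above 0.008 m and value of joint carriage between -0.01 and 0.01 m), for 0.1 s.
At the end, for the whole second after the job is handed in: The pocket is in front of the orange-framed head's window (within 15 mm of its middle along the slide), the plunger is home in that station's hole (within 1.5 mm), the carriage is at rest, and the blue-capped vial stands upright (within 0.2 rad) on the pocket's floor (y of pocket_floor in the frame of orange_head_window between -0.015 and 0.015 m and value of joint plunger below 0.0015 m and velocity of joint carriage between -0.005 and 0.005 m/s and distance between vial_blue_centre and pocket_floor below 0.029 m and horizontal distance between vial_blue_centre and pocket_floor below 0.006 m and angle between vial_blue_centre's own z axis and vertical below 0.2 rad); the robot touches nothing.
It fails at once if the plunger pin is forced against a bar (over 20 N) (contact force between plunger_c1 and anything else above 20 N).
It fails at once if another vial is knocked over or pushed more than 15 mm (distance of any of vial_white_centre, vial_red_centre from where it was at the start of the episode above 0.015 m).
It also fails if it takes over 51 s, if anything falls off the work surface, if the arm or the gripper's body presses on something with over 40 N, if the wrist force passes 120 N, or if a joint passes its speed limit or range.

## Working session

There is one attempt and no reset: what is moved stays moved. The work goes in short steps, Python scripts to look and compute and a shell command to move; the robot and the scene stay as the last step left them, time stands still between calls to the robot, and variables do not carry over. Pictures are saved under pics/ and viewed, and the job is handed in when it is done.

```bash
mkdir -p pics; python3 - <<'E'
from bench import r
import cv2
print(r.get_obs())
for n in ["scene","side","wrist"]:
    f=r.grab_frame(n); cv2.imwrite(f"pics/{n}0.png",f["color"][:,:,::-1])
    print(n,{k:v for k,v in f.items() if k!="color"})
E
```

```text
{'clock': 0.0, 'joints': array([ 1.16687519,  0.47780458,  0.02234281,  1.55649089, -0.01149124,
        1.1092941 , -0.08310653]), 'qvel': array([ 0.00054478, -0.00027336, -0.00046759, -0.00110254, -0.00230977,
        0.00137062,  0.00073876]), 'tau': array([ 3.71720298e-04, -5.96434486e+01,  1.60819173e+00, -2.81191188e+01,
        1.24857546e-02,  9.49236477e-03, -3.96262266e-06]), 'tcp_pos': array([ 0.19658074, -0.64510081,  0.23030613]), 'orientation': array([-2.52378311e+00,  1.86919882e+00,  2.48971496e-03]), 'contact_force': array([ 0.10457046, -0.44439745, -0.5158498 ]), 'moment': array([ 0.05675374, -0.00380201,  0.03151128]), 'grip_width': 0.08538479565949395}
scene {'fx': 500.10642238094226, 'fy': 500.10642238094226, 'cx': 276.8598983133305, 'cy': 208.37289571931646, 'R': array([[-0.70082392, -0.71315519,  0.01598463],
       [-0.44652409,  0.42110772, -0.78948371],
       [ 0.55629316, -0.56042659, -0.61356333]]), 't': array([0.46176541, 0.24764825, 0.76685295])}
side {'fx': 409.80323019349504, 'fy': 409.80323019349504, 'cx': 280.45548790809124, 'cy': 200.91877448199733, 'R': array([[-0.86520686, -0.50134781,  0.00821313],
       [-0.25995585,  0.43449486, -0.862344  ],
       [ 0.42876572, -0.748241  , -0.50625623]]), 't': array([0.52469907, 0.14347497, 0.8221832 ])}
wrist {'fx': 366.1539821801256, 'fy': 366.1539821801256, 'cx': 272.8950397104776, 'cy': 205.58074209450714, 'hand_eye': array([[ 9.99999720e-01,  5.51748185e-04,  5.04634091e-04,
         2.32485022e-04],
       [-6.66513900e-04,  9.63650021e-01,  2.67166974e-01,
        -6.83570911e-02],
       [-3.38881759e-04, -2.67167236e-01,  9.63650120e-01,
        -1.41895838e-01],
       [ 0.00000000e+00,  0.00000000e+00,  0.00000000e+00,
         1.00000000e+00]])}
```

View pics/scene0.png

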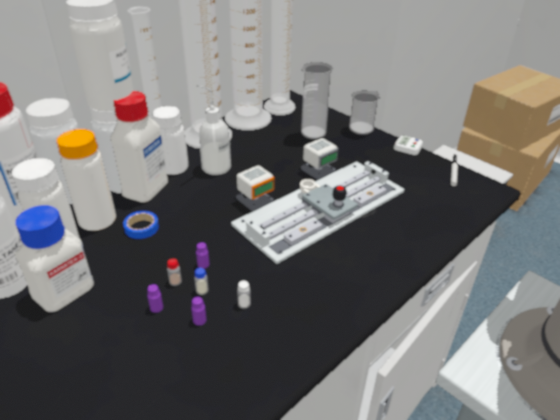

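View pics/side0.png

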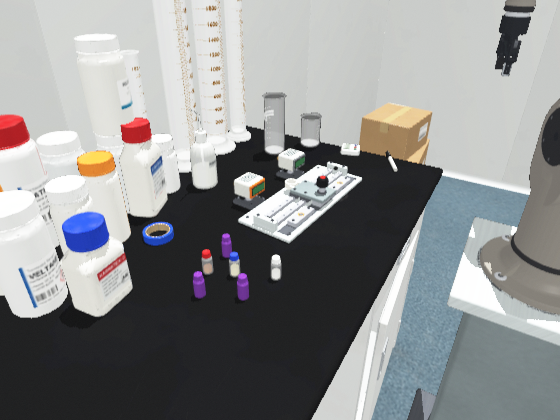

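View pics/wrist0.png

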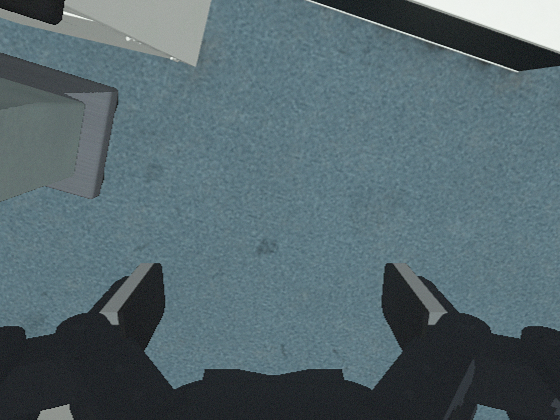

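Candidates for the blue vial in the scene view are: blue/clear at (201,281), red (174,272), white (244,294), and purple look-alikes at (203,256), (155,299), (199,311). The big blue-capped bottle at (42,225) is not a vial. I choose (201,281) and check it in a crop.

```bash
python3 - <<'E'
import cv2
a=cv2.imread("pics/scene0.png")
c=cv2.resize(a[235:335,135:265],None,fx=6,fy=6,interpolation=cv2.INTER_CUBIC); cv2.imwrite("pics/c1.png",c)
c=cv2.resize(a[130:260,225:415],None,fx=4.2,fy=4.2,interpolation=cv2.INTER_CUBIC); cv2.imwrite("pics/c2.png",c)
a=cv2.imread("pics/side0.png")
c=cv2.resize(a[140:310,180:370],None,fx=3.5,fy=3.5,interpolation=cv2.INTER_CUBIC); cv2.imwrite("pics/c3.png",c)
E
```

```text
(no output)
```

View pics/c1.png

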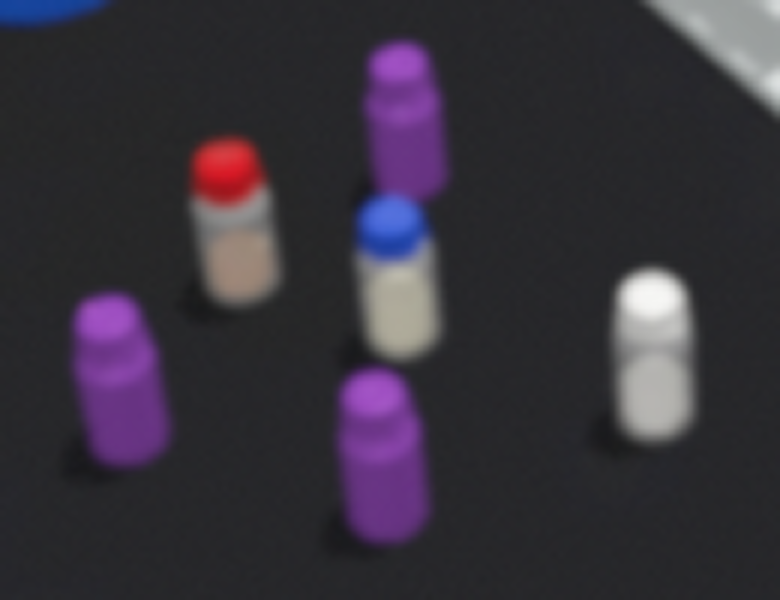

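View pics/c2.png

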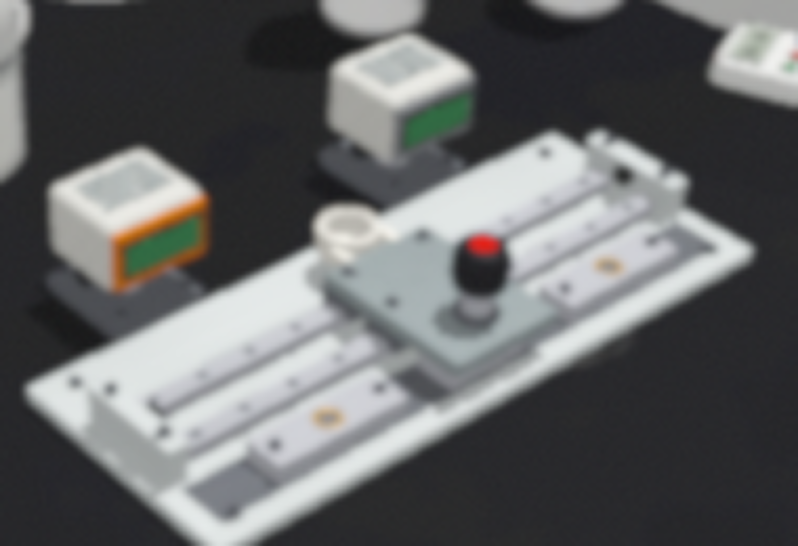

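View pics/c3.png

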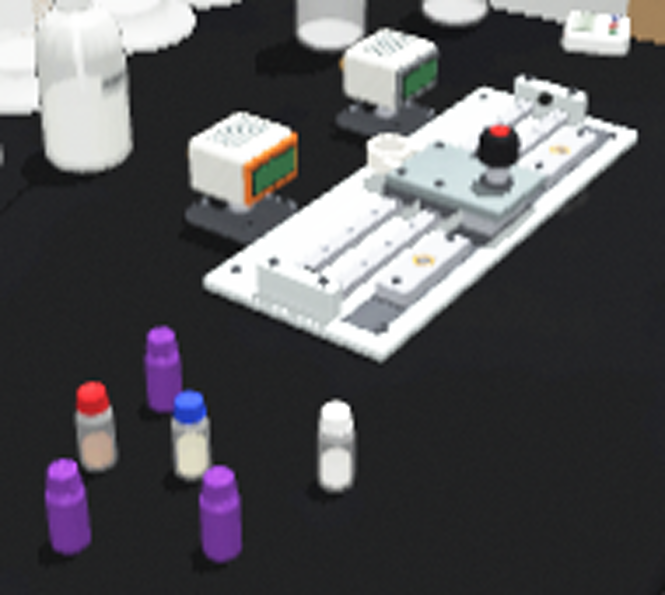

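The crop confirms it: the blue cap with a clear body at scene (200,280) is the only match. Next I locate everything.

```bash
cat > h.py <<'E'
import numpy as np, cv2
from bench import r
from scipy.spatial.transform import Rotation as Ro
def cam(name):
    o=r.get_obs(); f=r.grab_frame(name)
    if name=="wrist":
        T=np.eye(4);T[:3,:3]=Ro.from_rotvec(o["orientation"]).as_matrix();T[:3,3]=o["tcp_pos"]
        M=np.linalg.inv(T@f["hand_eye"]); f["R"]=M[:3,:3]; f["t"]=M[:3,3]
    return f
def proj(f,X):
    c=f["R"]@np.asarray(X,float)+f["t"]; return np.array([f["fx"]*c[0]/c[2]+f["cx"],f["fy"]*c[1]/c[2]+f["cy"]])
def back(f,uv,z):
    d=f["R"].T@np.array([(uv[0]-f["cx"])/f["fx"],(uv[1]-f["cy"])/f["fy"],1]); C=-f["R"].T@f["t"]
    return C+d*(z-C[2])/d[2]
def totool(X):
    o=r.get_obs(); return Ro.from_rotvec(o["orientation"]).as_matrix().T@(np.asarray(X)-o["tcp_pos"])*100
E
python3 - <<'E'
from h import *
np.set_printoptions(precision=4,suppress=True)
s=cam("scene"); d=cam("side")
S=lambda x,y:(135+x/6,235+y/6)
S2=lambda x,y:(225+x/4.2,130+y/4.2)
D=lambda x,y:(180+x/3.5,140+y/3.5)
P={ "blue":(S(391,212),D(190,397),.05),"red":(S(226,158),D(93,388),.05),"white":(S(653,289),D(337,407),.05),
"p1":(S(400,62),D(161,333),.05),"p2":(S(107,312),D(64,467),.05),"p3":(S(373,388),D(221,473),.05),
"knobtop":(S2(484,245),D(500,131),.08),"pocket":(S2(350,224),D(388,142),.0405),
"holeL":(S2(328,417),D(424,260),.022),"holeR":(S2(610,265),D(560,149),.022),
"cornerNear":(S2(225,545),D(384,357),.01),"cL":(S2(28,390),D(207,282),.01),"cR":(S2(753,252),D(635,133),.01),"cF":(S2(555,133),D(483,88),.01),
"oWin":(S2(165,243),D(274,172),.05),"gWin":(S2(438,122),D(419,77),.05)}
for k,(a,b,z) in P.items(): print(k,back(s,a,z)[:2],back(d,b,z)[:2])
E
```

```text
blue [0.5264 0.3147] [0.5263 0.3158]
red [0.5767 0.3357] [0.5771 0.3365]
white [0.4527 0.2807] [0.4525 0.2822]
p1 [0.575  0.2738] [0.5763 0.275 ]
p2 [0.5492 0.3943] [0.5478 0.3962]
p3 [0.4771 0.3586] [0.4759 0.359 ]
knobtop [ 0.4919 -0.0114] [ 0.4926 -0.0085]
pocket [ 0.5842 -0.0209] [ 0.5874 -0.0206]
holeL [0.5014 0.0827] [0.501  0.0854]
holeR [ 0.4843 -0.1121] [ 0.4853 -0.1097]
cornerNear [0.482  0.1696] [0.4787 0.1807]
cL [0.6245 0.1628] [0.6213 0.1672]
cR [ 0.448  -0.1918] [ 0.4524 -0.1879]
cF [ 0.5937 -0.2075] [ 0.5935 -0.2008]
oWin [0.6274 0.069 ] [0.6255 0.0766]
gWin [ 0.6081 -0.1165] [ 0.6116 -0.1154]
```

```bash
python3 -m pendant '-2.8 -2.9 0 0;-2.8 -2.9 0 0;-2.8 -2.9 0 0;-2.8 -2.9 0 0;-2.8 -2.9 0 0;-2.8 -2.9 0 0;-2.8 -2.9 0 0;-2.8 -2.9 0 0' 110 30
```

```text
clock: 0.92
tcp_pos: [0.351, -0.3628, 0.2278]
orientation: [2.502, -1.89, -0.002]
contact_force: [0.8, -0.7, -0.4]
grip_width: 0.0486
```

```bash
python3 -m pendant '-3.1 -2.3 0 0;-3.1 -2.3 0 0;-3.1 -2.3 0 0;-3.1 -2.3 0 0;-3.1 -2.3 0 0;-3.1 -2.3 0 0;-3.1 -2.3 0 0;-3.1 -2.3 0 0' && python3 - <<'E'
from h import *
print(totool([.5264,.3152,.13]))
E
```

```text
clock: 1.58
tcp_pos: [0.4639, -0.0589, 0.2277]
orientation: [2.502, -1.89, 0.008]
contact_force: [0.9, -0.6, -0.1]
grip_width: 0.0484
[-34.34907141 -16.26450874   9.47551069]
```

```bash
python3 -m pendant '-3.4 -1.6 0 0;-3.4 -1.6 0 0;-3.4 -1.6 0 0;-3.4 -1.6 0 0;-3.4 -1.6 0 0;-3.4 -1.6 0 0;-3.4 -1.6 0 0;-3.4 -1.6 0 0' && python3 -m pendant '-3.4 -1.6 0 0;-3.4 -1.6 0 0;0 0 0 5.5;0 0 0 5.5;0 0 0 5.5;0 0 0 5.5;0 0 0 0' && python3 - <<'E'
from h import *
f=cam("wrist"); cv2.imwrite("pics/w1.png",f["color"][:,:,::-1])
print(r.get_obs()["joints"],totool([.5264,.3152,.05]),proj(f,[.5264,.3152,.05]),proj(f,[.577,.336,.05]))
E
```

```text
clock: 2.25
tcp_pos: [0.5146, 0.2523, 0.2269]
orientation: [2.501, -1.895, 0.014]
contact_force: [0.8, -0.5, 0.0]
grip_width: 0.0483
clock: 2.83
tcp_pos: [0.5239, 0.3439, 0.2246]
orientation: [-2.093, 2.342, -0.004]
contact_force: [-0.1, -0.6, -0.3]
grip_width: 0.0485
[-0.34956812  0.44130874 -0.44698568  1.66057235  0.21302787  1.08742728
 -2.53738064] [ 2.78974345 -0.52047929 17.46409317] [304.7643559  178.52616306] [274.90581835 122.65197921]
```

View pics/w1.png

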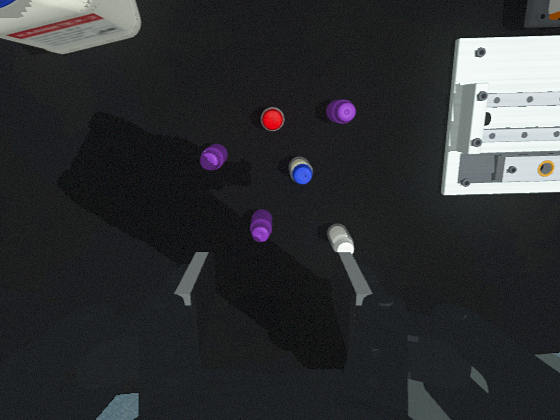

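Wrist view: the blue cap is at (302,174), red at (272,119), white at (343,247), and purples at (341,111), (213,156), (261,233). The orange-side hole ring shows at (546,169).

```bash
python3 - <<'E'
from h import *
f=cam("wrist")
b=back(f,(302,173.5),.05); print(b, back(f,(272,119),.05), back(f,(546,169),.022))
print(totool([b[0],b[1],.016]), totool([.5264,.3152,.016]))
E
```

```text
[0.53126482 0.31705016 0.05      ] [0.58029012 0.3381685  0.05      ] [0.50534662 0.08419625 0.022     ]
[ 2.52061125 -0.95493077 20.87159896] [ 2.75635495 -0.49090453 20.87087934]
```

```bash
python3 -m pendant '2.6 -0.7 2 0;0 0 3.7 0;0 0 3.7 0;0 0 3.4 0;0 0 1.2 0;0 0 0 0' && python3 - <<'E'
from h import *
f=cam("wrist"); cv2.imwrite("pics/w2.png",f["color"][:,:,::-1])
s=cam("scene"); cv2.imwrite("pics/s2.png",cv2.resize(s["color"][200:340,120:320,::-1],None,fx=4,fy=4))
print(totool([.529,.316,.016]),proj(f,[.529,.316,.05]))
E
```

```text
clock: 3.43
tcp_pos: [0.533, 0.3161, 0.0842]
orientation: [-2.111, 2.314, -0.008]
contact_force: [0.1, 0.3, -0.6]
grip_width: 0.0483
[0.22223243 0.58992835 7.08434501] [273.84729861 250.19558271]
```

View pics/w2.png

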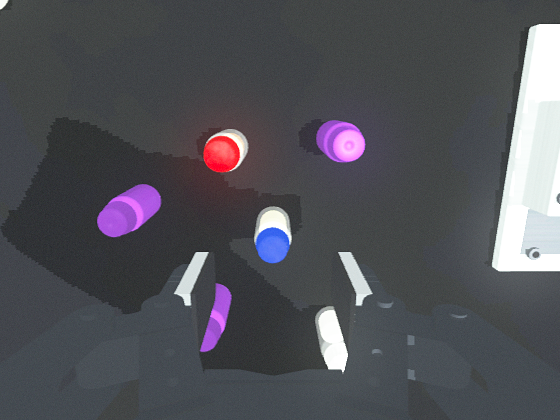

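View pics/s2.png

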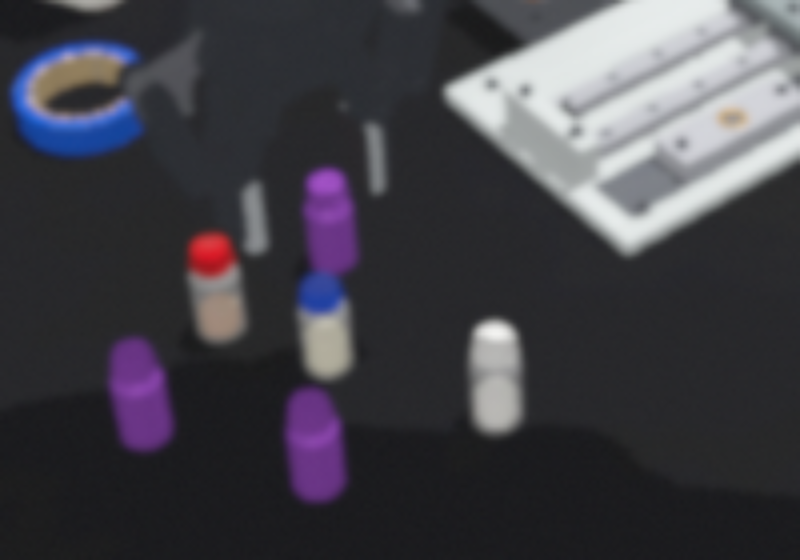

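Blue cap is at (272,244), roughly centred between the fingers and slightly ahead.

```bash
python3 - <<'E'
from h import *
f=cam("wrist")
for z in (.05,):
  b=back(f,(272,244),z); print(b,totool([b[0],b[1],.017]),back(f,(223,155),z),r.get_obs()["tcp_pos"])
E
```

```text
[0.53268989 0.31807651 0.05      ] [0.08761591 0.31834456 7.11247016] [0.58101726 0.33772347 0.05      ] [0.53481313 0.31817337 0.08816957]
```

```bash
python3 - <<'E'
from h import *
f=cam("wrist"); print(r.get_obs()["tcp_pos"])
im=f["color"][:,:,::-1]; hsv=cv2.cvtColor(np.ascontiguousarray(im),cv2.COLOR_BGR2HSV)
m=cv2.inRange(hsv,(105,150,60),(125,255,255)); n,l,s,c=cv2.connectedComponentsWithStats(m)
i=1+s[1:,4].argmax(); print(s[i],c[i])
b=back(f,(c[i][0],c[i][1]),.047); print(b,totool([b[0],b[1],.017]))
E
```

```text
[0.53521861 0.31858573 0.08881982]
[260 229  34  35 880] [276.61136364 245.325     ]
[0.53092132 0.31681021 0.047     ] [0.28207985 0.52885635 7.17201493]
```

```bash
python3 -m pendant '0.25 0.55 0 0;0 0 2 0;0 0 2 0;0 0 1 0;0 0 0 0;0 0 0 0' && python3 - <<'E'
from h import *
print(totool([.5305,.3167,.017]))
f=cam("wrist"); cv2.imwrite("pics/w3.png",f["color"][:,:,::-1])
E
```

```text
clock: 4.13
tcp_pos: [0.5351, 0.3222, 0.0488]
orientation: [-2.094, 2.293, -0.014]
contact_force: [-0.2, -0.3, -0.0]
grip_width: 0.0484
[0.6555325  0.50763375 3.14986837]
```

View pics/w3.png

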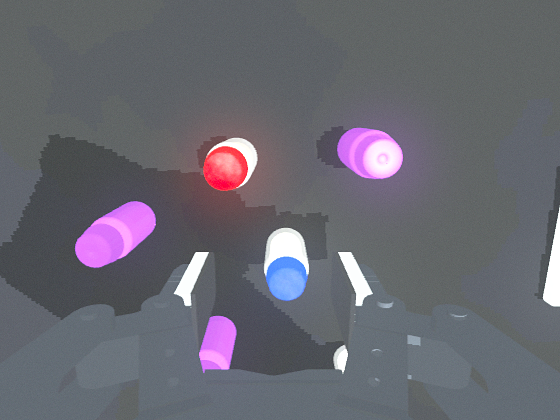

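Vial cap at (287,280) is 6 mm right of the hand's centre and slightly ahead. I'll correct and go down.

```bash
python3 -m pendant '0.65 0.5 0 0;0.1 0 1 0;0.1 0 1 0' && python3 - <<'E'
from h import *
print(totool([.5305,.3167,.017]))
E
```

```text
clock: 4.43
tcp_pos: [0.532, 0.3161, 0.0324]
orientation: [-2.089, 2.287, -0.016]
contact_force: [0.4, 0.4, -1.0]
grip_width: 0.0489
[-0.00203752  0.21615097  1.5310718 ]
```

```bash
python3 -m pendant '0.05 0.2 0.8 0;0.05 0 0.6 0;0 0 0 0' && python3 - <<'E'
from h import *
print(totool([.5305,.3167,.017]))
f=cam("wrist"); cv2.imwrite("pics/w4.png",f["color"][:,:,::-1])
E
```

```text
clock: 4.68
tcp_pos: [0.5294, 0.3139, 0.0146]
orientation: [-2.09, 2.29, -0.016]
contact_force: [0.7, 0.1, 0.6]
grip_width: 0.0484
[-0.29759368 -0.09538679 -0.22842771]
```

View pics/w4.png

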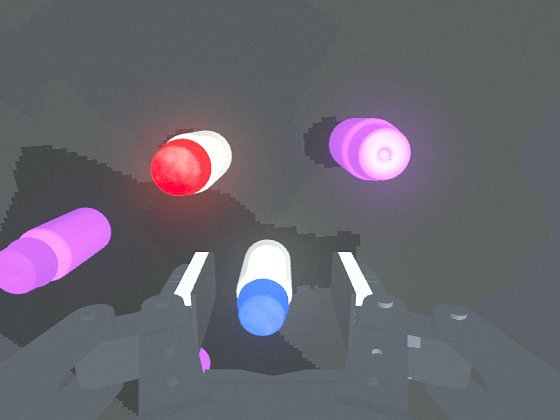

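The vial is between the jaws at (263,290), slightly left of centre. I'll nudge and close.

```bash
python3 -m pendant '-0.25 0 -0.2 0;0 0 0 0;0 0 0 0;0 0 0 0;0 0 0 0;0 0 0 0' 225 20; python3 - <<'E'
from h import *
f=cam("wrist"); cv2.imwrite("pics/w5.png",f["color"][:,:,::-1])
E
```

```text
clock: 5.23
tcp_pos: [0.5302, 0.318, 0.018]
orientation: [-2.089, 2.288, -0.015]
contact_force: [-0.6, 0.1, -0.2]
grip_width: 0.0204
```

View pics/w5.png

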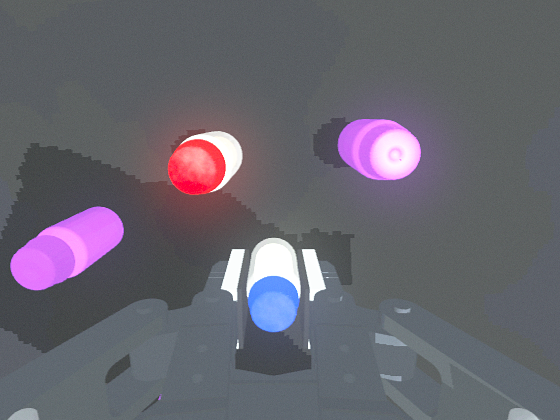

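Gripped (20.4 mm), cap upright between the pads at (274,303). Lifting and carrying it to the slide.

```bash
python3 -m pendant '0 0 -3 0;0 0 -3.5 0;0 0 -3.5 0;1 0 -2 0;3 0 0 0;3.5 0 0 0;3.5 0 0 0;3.5 0 0 0' && python3 - <<'E'
from h import *
print(totool([.588,-.02,.12]))
E
```

```text
clock: 5.95
tcp_pos: [0.5118, 0.1776, 0.1412]
orientation: [-2.102, 2.267, -0.01]
contact_force: [1.3, -0.5, -0.0]
grip_width: 0.0201
[19.18960821 -9.00926169  1.84250634]
```

```bash
python3 -m pendant '3 -1.5 0.2 0;3 -1.5 0.2 0;3 -1.5 0.2 0;3 -1.5 0.2 0;3 -1.5 0.2 0;2 -1 0.2 0;0 0 0 0;0 0 0 0' && python3 - <<'E'
from h import *
print(totool([.588,-.02,.12]))
f=cam("wrist"); print(r.get_obs()["tcp_pos"]); cv2.imwrite("pics/w6.png",f["color"][:,:,::-1])
print(proj(f,[.588,-.02,.0405]))
E
```

```text
clock: 6.62
tcp_pos: [0.5848, -0.0185, 0.1282]
orientation: [-2.091, 2.279, -0.02]
contact_force: [-0.8, 0.8, 0.4]
grip_width: 0.0202
[ 0.14674275 -0.29820168  0.830207  ]
[ 0.5846806  -0.01869037  0.12817385]
[278.2734261  213.06567846]
```

View pics/w6.png

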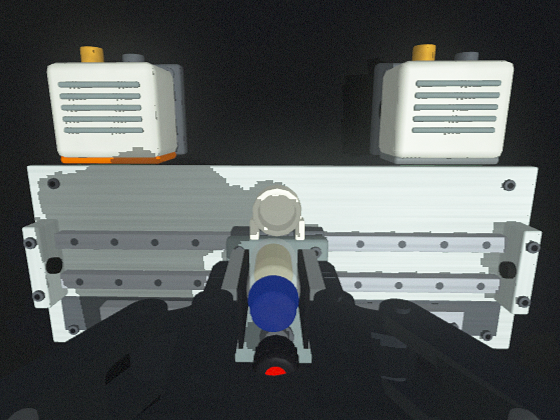

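Pocket is visible at about (279,211), vial in hand below it, and knob red dot at (275,371). The orange head is at left (115,159). Measuring the rim more closely.

```bash
python3 - <<'E'
from h import *
a=cv2.imread("pics/w6.png"); cv2.imwrite("pics/c6.png",cv2.resize(a[170:330,210:350],None,fx=4,fy=3.75,interpolation=cv2.INTER_CUBIC))
E
```

```text
(no output)
```

View pics/c6.png

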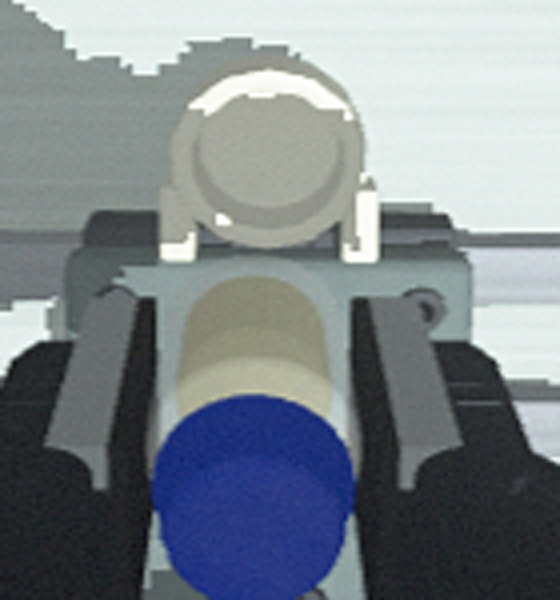

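```bash
python3 - <<'E'
from h import *
f=cam("wrist"); o=r.get_obs(); print(o["tcp_pos"])
R=Ro.from_rotvec(o["orientation"]).as_matrix(); print(R)
T=lambda p:(R.T@(p-o["tcp_pos"]))*1000
z=o["tcp_pos"][2]-.018
for uv in [(274,244.7),(255.5,255),(292.5,255)]: print("foot",T(back(f,uv,z)))
# cap top: vial top 50 above foot
print("cap",T(back(f,(210+253/4,170+530/3.75),z+.05)))
for uv,h in [((277,212.7),.0405),((277.2,209.5),.027),((275,371),.08)]: print(back(f,uv,h),T(back(f,uv,h)))
cv2.imwrite("pics/w7.png",f["color"][:,:,::-1])
E
```

```text
[ 0.58443892 -0.01724896  0.12825476]
[[-0.08323068 -0.99557156  0.04370262]
 [-0.99617083  0.08429843  0.02318281]
 [-0.0267642  -0.04160576 -0.99877557]]
foot [ 2.03208295 -5.41392139 18.19313945]
foot [-6.68597986 -0.23097825 18.21085288]
foot [10.7199593  -0.40135052 17.75152281]
cap [  1.59781569  -1.18177782 -32.03281746]
[ 0.58820061 -0.01946195  0.0405    ] [ 4.24011748 -0.28048214 87.76039854]
[ 0.58707197 -0.01930119  0.027     ] [  4.53522803   1.41838875 101.19827107]
[ 0.49993562 -0.01159414  0.08      ] [ 2.69159708 86.61345638 44.63374969]
```

```bash
python3 -m pendant '0.2 -0.2 1.2 0;0 0 1.4 0;0 0 1.4 0;0 0 1.2 0;0 0 0 0;0 0 0 0' && python3 - <<'E'
from h import *
f=cam("wrist"); o=r.get_obs(); print(o["tcp_pos"])
a=f["color"][:,:,::-1]; cv2.imwrite("pics/w8.png",a); cv2.imwrite("pics/c8.png",cv2.resize(a[170:330,190:370],None,fx=4,fy=3.75,interpolation=cv2.INTER_CUBIC))
E
```

```text
clock: 7.22
tcp_pos: [0.5878, -0.0091, 0.0729]
orientation: [-2.106, 2.262, -0.016]
contact_force: [-0.4, 0.4, 0.0]
grip_width: 0.0202
[ 0.58756998 -0.00895028  0.07284687]
```

View pics/c8.png

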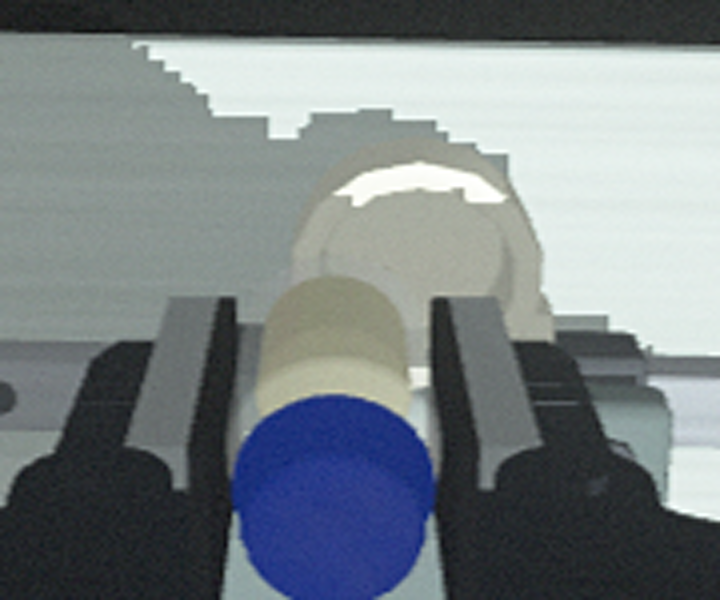

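The vial foot (273,245) has drifted to the left of the pocket (294,238). I'll correct sideways.

```bash
python3 - <<'E'
from h import *
f=cam("wrist"); o=r.get_obs(); print(o["tcp_pos"])
R=Ro.from_rotvec(o["orientation"]).as_matrix(); print(R[:,2])
z=o["tcp_pos"][2]-.018
print("footedge",back(f,(273.5,239.9),z),"floor",back(f,(293.8,238),.027))
foot=o["tcp_pos"]+R@np.array([.0015,.0024,.018]);print(foot)
d=np.array([.5876,-.0194,foot[2]])-foot
print(R.T@d*100)
E
```

```text
[ 0.588002   -0.00935273  0.07341449]
[ 0.04514436  0.02683147 -0.99862008]
footedge [ 0.59588482 -0.00937969  0.05541449] floor [ 0.58691496 -0.0190273   0.027     ]
[ 0.58631688 -0.01019241  0.05529088]
[ 0.90895016 -0.19419718 -0.01891275]
```

```bash
python3 -m pendant '0.5 -0.15 0 0;0.4 0 0 0;0 0 0 0;0 0 0 0' && python3 - <<'E'
from h import *
f=cam("wrist"); o=r.get_obs(); print(o["tcp_pos"])
R=Ro.from_rotvec(o["orientation"]).as_matrix()
foot=o["tcp_pos"]+R@np.array([.0015,.0024,.018]);print(foot)
d=np.array([.5876,-.0194,foot[2]])-foot
print(R.T@d*100)
E
```

```text
clock: 7.65
tcp_pos: [0.5905, -0.0195, 0.0755]
orientation: [-2.104, 2.26, -0.022]
contact_force: [0.2, 0.5, -0.3]
grip_width: 0.0199
[ 0.59049608 -0.01971934  0.07545193]
[ 0.58888115 -0.02056923  0.0573224 ]
[-0.10748277  0.13609357 -0.00321531]
```

```bash
python3 -m pendant '0 0.15 0.6 0;0.05 0 0.5 0;0 0 0 0;0 0 0 0' && python3 - <<'E'
from h import *
f=cam("wrist"); o=r.get_obs(); print(o["tcp_pos"])
R=Ro.from_rotvec(o["orientation"]).as_matrix()
foot=o["tcp_pos"]+R@np.array([.0015,.0024,.018]);print(foot)
d=np.array([.5876,-.0194,foot[2]])-foot
print(R.T@d*100)
a=f["color"][:,:,::-1]; cv2.imwrite("pics/w9.png",a); cv2.imwrite("pics/c9.png",cv2.resize(a[170:330,190:370],None,fx=4,fy=3.75,interpolation=cv2.INTER_CUBIC))
s=cam("scene"); cv2.imwrite("pics/s9.png",cv2.resize(s["color"][130:260,225:415,::-1],None,fx=4.2,fy=4.2,interpolation=cv2.INTER_CUBIC))
E
```

```text
clock: 8.03
tcp_pos: [0.5896, -0.0202, 0.0637]
orientation: [-2.102, 2.26, -0.023]
contact_force: [0.3, -1.1, -0.3]
grip_width: 0.0204
[ 0.58950744 -0.02014151  0.06365064]
[ 0.58790476 -0.02099099  0.04552001]
[-0.15643655  0.04197549  0.00264479]
```

View pics/c9.png

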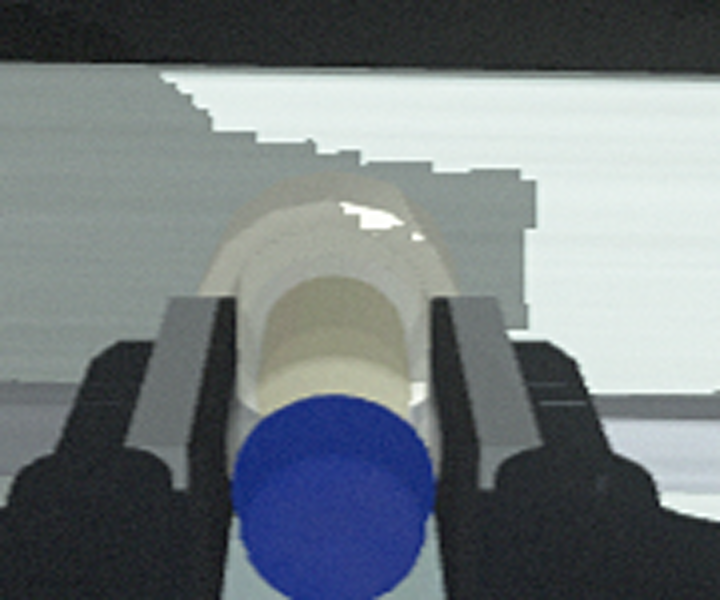

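View pics/s9.png

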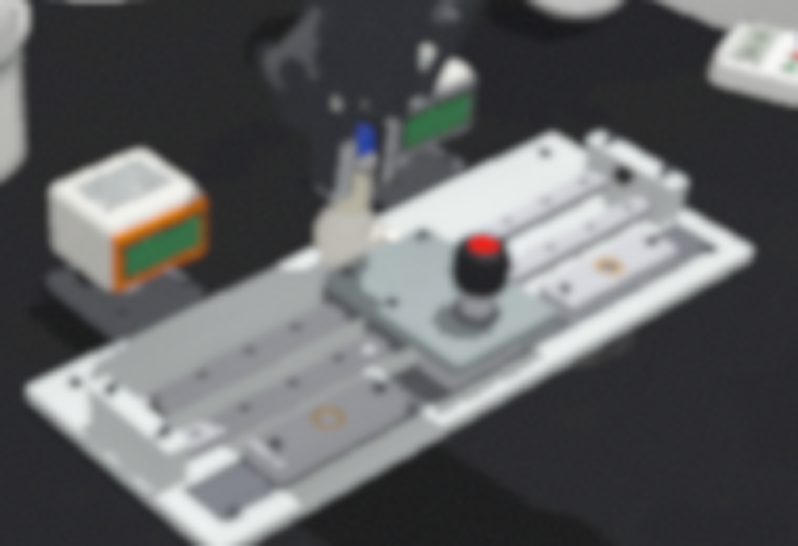

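```bash
python3 - <<'E'
from h import *
f=cam("wrist"); o=r.get_obs(); print(o["tcp_pos"])
print(back(f,(272.5,215.9),.0405)-[.0165,0,0], back(f,(273.5,238.8),.0455)-[.0105,0,0])
E
```

```text
[ 0.58980369 -0.02007966  0.06403762]
[ 0.59153717 -0.02061912  0.0405    ] [ 0.58776834 -0.02054437  0.0455    ]
```

```bash
python3 - <<'E'
from h import *
f=cam("wrist")
o=r.get_obs();print(o["tcp_pos"])
for y in (203,208): print(back(f,(272.5,170+y/3.75),.0405)-[.0125,0,0])
a=cv2.imread("pics/w9.png"); cv2.imwrite("pics/c9b.png",cv2.resize(a[205:285,230:320],None,fx=8,fy=7.5,interpolation=cv2.INTER_CUBIC))
E
```

```text
[ 0.5899191  -0.02005385  0.06415374]
[ 0.59162353 -0.02029876  0.0405    ]
[ 0.59096457 -0.02025177  0.0405    ]
```

View pics/c9b.png

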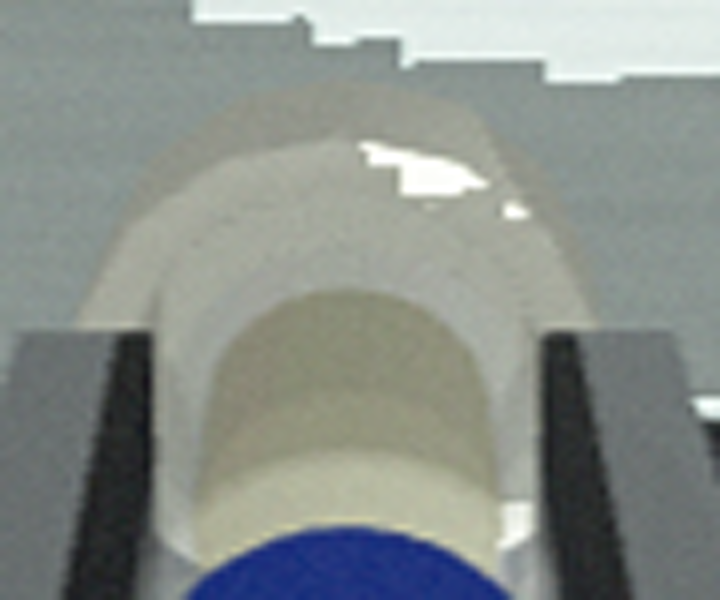

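The vial is aligned with the pocket to within about 1 mm (rim centre at x 272.5 px, glass centre at 273.7 px). Lowering.

```bash
python3 -m pendant '0 0.05 0.5 0;0.05 0.05 0.5 0;0 0 0 0' && python3 - <<'E'
from h import *
o=r.get_obs()
R=Ro.from_rotvec(o["orientation"]).as_matrix()
foot=o["tcp_pos"]+R@np.array([.0015,.0024,.018]);print(foot, o["contact_force"])
print(R.T@(np.array([.5876,-.0203,foot[2]])-foot)*100)
E
```

```text
clock: 8.48
tcp_pos: [0.59, -0.0196, 0.0546]
orientation: [-2.101, 2.259, -0.025]
contact_force: [-2.0, -0.1, -0.4]
grip_width: 0.0201
[ 0.58847181 -0.02043992  0.03649185] [-2.01843254 -0.09819192 -0.43231863]
[-0.00773933  0.08785672 -0.00419183]
```

```bash
python3 -m pendant '0 0.15 0.5 0;0.03 0.03 0.4 0;0 0 0 0' && python3 - <<'E'
from h import *
f=cam("wrist");a=f["color"][:,:,::-1]; cv2.imwrite("pics/w10.png",a)
s=cam("scene"); cv2.imwrite("pics/s10.png",cv2.resize(s["color"][130:230,265:365,::-1],None,fx=6,fy=6,interpolation=cv2.INTER_CUBIC))
E
```

```text
clock: 8.73
tcp_pos: [0.5881, -0.0195, 0.044]
orientation: [-2.102, 2.259, -0.024]
contact_force: [0.9, -0.1, -0.8]
grip_width: 0.0202
```

View pics/w10.png

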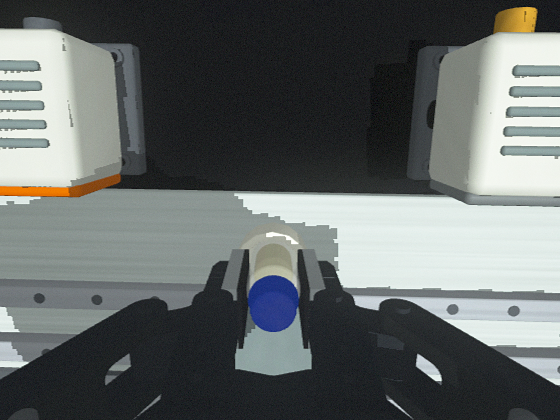

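View pics/s10.png

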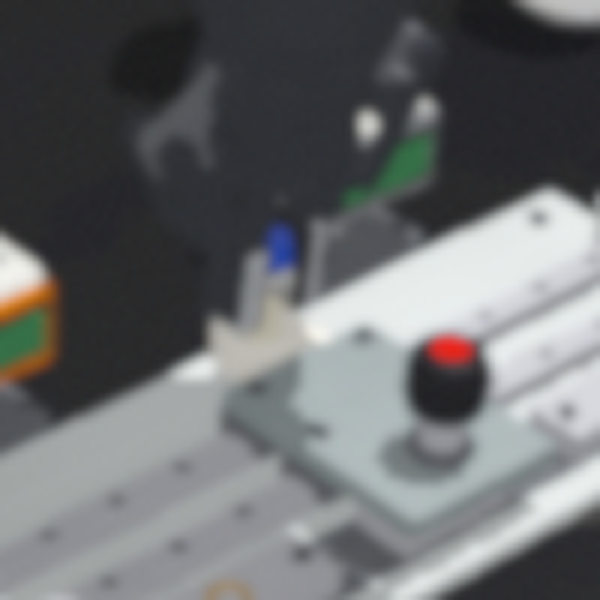

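The vial is in the pocket and at floor depth. Releasing.

```bash
python3 -m pendant '0 0 0 0;0 0 0 0;0 0 0 0' 120 && python3 -m pendant '0 0 -1 0;0 0 -2 0;0.05 0 -3 0;0 0 -3 0;0 0 -1 0;0 0 0 0'; python3 - <<'E'
from h import *
f=cam("wrist");a=f["color"][:,:,::-1]; cv2.imwrite("pics/w11.png",a)
s=cam("scene"); cv2.imwrite("pics/s11.png",cv2.resize(s["color"][130:230,265:365,::-1],None,fx=6,fy=6,interpolation=cv2.INTER_CUBIC))
E
```

```text
clock: 9.08
tcp_pos: [0.5889, -0.0195, 0.0448]
orientation: [-2.101, 2.258, -0.026]
contact_force: [0.1, -0.1, 0.6]
grip_width: 0.0452
clock: 9.58
tcp_pos: [0.5828, -0.0226, 0.151]
orientation: [-2.103, 2.258, -0.024]
contact_force: [1.0, -0.2, -0.1]
grip_width: 0.0451
```

View pics/w11.png

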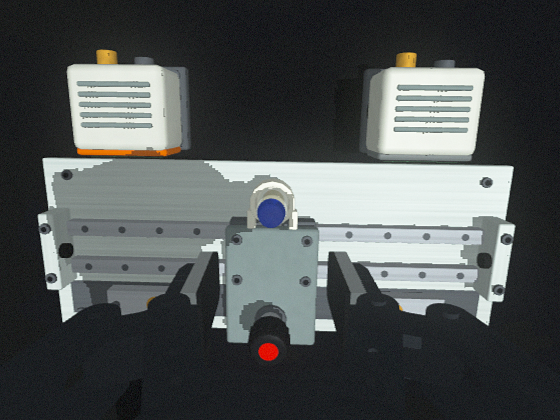

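View pics/s11.png

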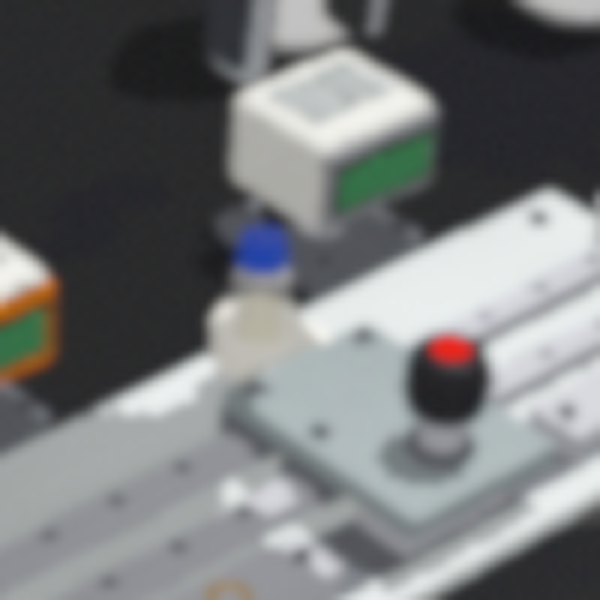

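Vial stands in the pocket (cap at (271,212)) and the knob dot is at (268,352). Moving to the knob.

```bash
python3 -m pendant '0 2.5 0 0;0 3 0 0;0 2.5 0 0;-0.1 0.5 0.5 0;0 0 2 0;0 0 1.5 0;0 0 0 0;0 0 0 0' - 30 && python3 - <<'E'
from h import *
f=cam("wrist");a=f["color"][:,:,::-1]; cv2.imwrite("pics/w12.png",a)
o=r.get_obs(); print(o["tcp_pos"],totool([.4965,-.0122,.08]),proj(f,[.4965,-.0122,.08]))
hsv=cv2.cvtColor(np.ascontiguousarray(a),cv2.COLOR_BGR2HSV)
m=cv2.inRange(hsv,(0,170,100),(6,255,255)); n,l,s,c=cv2.connectedComponentsWithStats(m)
i=1+s[1:,4].argmax(); print(s[i],c[i],back(f,c[i],.08))
E
```

```text
clock: 10.35
tcp_pos: [0.4897, -0.0142, 0.0935]
orientation: [-2.111, 2.266, -0.005]
contact_force: [-0.4, 0.8, 0.3]
grip_width: 0.0451
[ 0.48959876 -0.01422162  0.09357438] [-0.20903251 -0.62985927  1.38541051] [268.25063636 245.88016133]
[252 233  28  27 562] [265.77224199 245.45729537] [ 0.49676909 -0.01108774  0.08      ]
```

View pics/w12.png

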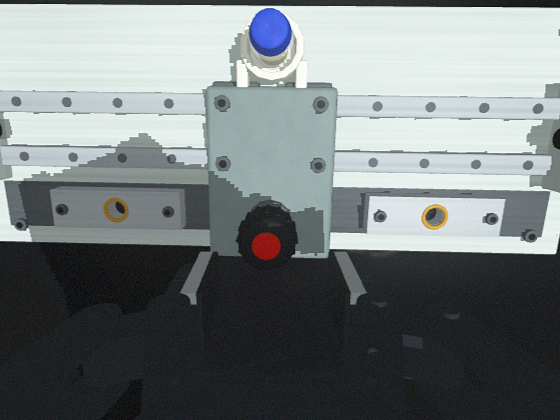

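Red dot at (266,245). The orange-side (left) hole is at (117,210) and the other at (435,217).

```bash
python3 - <<'E'
from h import *
f=cam("wrist");o=r.get_obs();print(o["tcp_pos"])
K=back(f,(265.8,245.4),.08);L=back(f,(116.7,210),.022);Q=back(f,(434.7,216.5),.022)
u=(L-Q)[:2];u/=np.linalg.norm(u);print(K,L,Q,u,np.degrees(np.arctan2(u[1],u[0])),(L-K)[:2]@u,(Q-K)[:2]@u)
a=cv2.imread("pics/w12.png"); print(totool([K[0],K[1],.05]))
# screws of left bar
A=back(f,(62,210),.022);B=back(f,(168,212),.022);print((A-K)[:2]@u,(B-K)[:2]@u)
E
```

```text
[ 0.49024133 -0.01423163  0.09426466]
[ 0.49667006 -0.01116002  0.08      ] [0.5043543  0.08330739 0.022     ] [ 0.48831743 -0.10975328  0.022     ] [0.08278136 0.99656773] 85.25154360333778 0.09477928061888682 -0.09894631024132014
[-0.21742356 -0.46960489  4.45347475]
0.12909700702814347 0.06295779314525134
```

```bash
python3 -m pendant '-0.2 -0.45 0.3 0;0.05 0 1.2 0;0.05 0 1 0;0 0 0 0' && python3 - <<'E'
from h import *
f=cam("wrist");a=f["color"][:,:,::-1]; cv2.imwrite("pics/w13.png",a)
o=r.get_obs(); print(o["tcp_pos"],totool([.4967,-.0112,.051]))
E
```

```text
clock: 10.78
tcp_pos: [0.4992, -0.0127, 0.0693]
orientation: [-2.107, 2.264, -0.012]
contact_force: [-1.0, 0.4, -0.7]
grip_width: 0.045
[ 0.49923892 -0.01266964  0.06979488] [-0.07047942  0.33711779  1.870807  ]
```

View pics/w13.png

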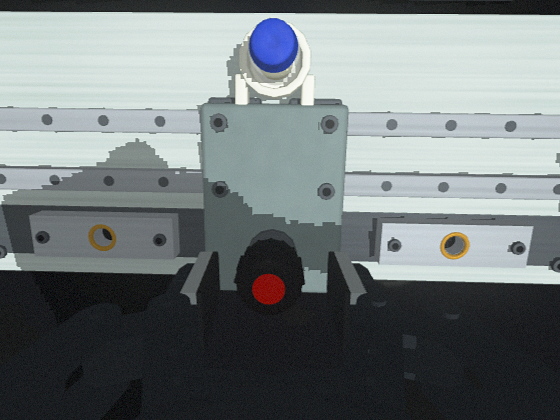

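Knob is between the fingers. Last bit down.

```bash
python3 -m pendant '-0.1 0.25 0.8 0;0 0.05 0.9 0;0 0 0 0;0 0 0 0' && python3 - <<'E'
from h import *
f=cam("wrist");a=f["color"][:,:,::-1]; cv2.imwrite("pics/w14.png",a)
o=r.get_obs(); print(o["tcp_pos"],totool([.4967,-.0112,.051]))
E
```

```text
clock: 11.17
tcp_pos: [0.4967, -0.0107, 0.0508]
orientation: [-2.107, 2.263, -0.011]
contact_force: [-0.8, 0.3, 0.6]
grip_width: 0.0452
[ 0.49655287 -0.0107634   0.05081144] [ 0.04190624 -0.0185336  -0.01945813]
```

View pics/w14.png

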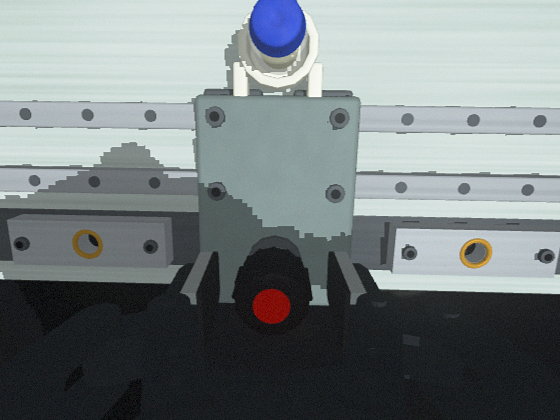

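```bash
python3 -m pendant '0 0 0 0;0 0 0 0;0 0 0 0' 150 30 && python3 -m pendant '0 0 0 0;0 0 0 0;0 0 0 0' 195 30
```

```text
clock: 11.47
tcp_pos: [0.4969, -0.0108, 0.0512]
orientation: [-2.107, 2.263, -0.012]
contact_force: [-1.2, -0.5, 0.3]
grip_width: 0.0354
clock: 11.72
tcp_pos: [0.497, -0.0107, 0.0517]
orientation: [-2.107, 2.263, -0.013]
contact_force: [0.5, -0.2, -3.0]
grip_width: 0.0272
```

```bash
python3 -m pendant '0 0 -0.4 0;0 0 -0.4 0;0 0 0 0' && python3 - <<'E'
from h import *
f=cam("wrist");a=f["color"][:,:,::-1]; cv2.imwrite("pics/w15.png",a)
o=r.get_obs(); print(o["tcp_pos"],o["contact_force"])
E
```

```text
clock: 11.97
tcp_pos: [0.497, -0.0108, 0.0595]
orientation: [-2.107, 2.262, -0.012]
contact_force: [2.4, 1.0, -8.2]
grip_width: 0.0272
[ 0.49696385 -0.01082982  0.05928262] [ 1.59208742  0.5579467  -8.3065541 ]
```

```bash
python3 -m pendant '0 0 -0.2 0;0 0 -0.05 0' && python3 - <<'E'
from h import *
f=cam("wrist");a=f["color"][:,:,::-1]; cv2.imwrite("pics/w16.png",a)
o=r.get_obs(); print(o["tcp_pos"],o["contact_force"])
E
```

```text
clock: 12.18
tcp_pos: [0.497, -0.0109, 0.0617]
orientation: [-2.106, 2.262, -0.012]
contact_force: [3.2, 0.8, -9.6]
grip_width: 0.0272
[ 0.49694687 -0.01094301  0.06164691] [ 2.17376272  1.34204677 -8.57340469]
```

View pics/w16.png

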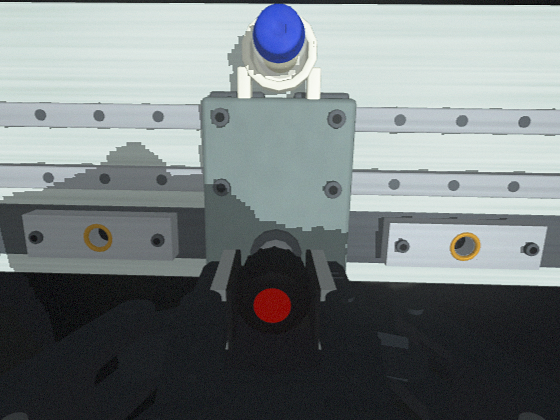

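```bash
python3 -m pendant '-0.15 0 -0.03 0;-0.25 0 -0.02 0;0 0 0 0'
```

```text
clock: 12.48
tcp_pos: [0.4972, -0.0079, 0.0621]
orientation: [-2.106, 2.263, -0.013]
contact_force: [3.1, 0.6, -8.6]
grip_width: 0.0271
```

Moves freely, about 3 mm, with no side force. Continuing in moderate steps.

```bash
python3 -m pendant '-0.3 0 0 0;-0.5 -0.01 0 0;-0.5 -0.01 0 0;-0.5 -0.01 0 0;-0.5 -0.01 0 0'
```

```text
clock: 12.9
tcp_pos: [0.4991, 0.0148, 0.0624]
orientation: [-2.104, 2.267, -0.015]
contact_force: [2.9, -1.9, -9.8]
grip_width: 0.0271
```

```bash
python3 - <<'E'
from h import *
s=cam("scene"); cv2.imwrite("pics/s17.png",cv2.resize(s["color"][130:260,225:415,::-1],None,fx=4.2,fy=4.2,interpolation=cv2.INTER_CUBIC))
o=r.get_obs(); print(o["tcp_pos"],o["contact_force"])
E
```

```text
[0.49923072 0.0164094  0.06254246] [ 3.73769097  0.66061037 -8.4612461 ]
```

View pics/s17.png

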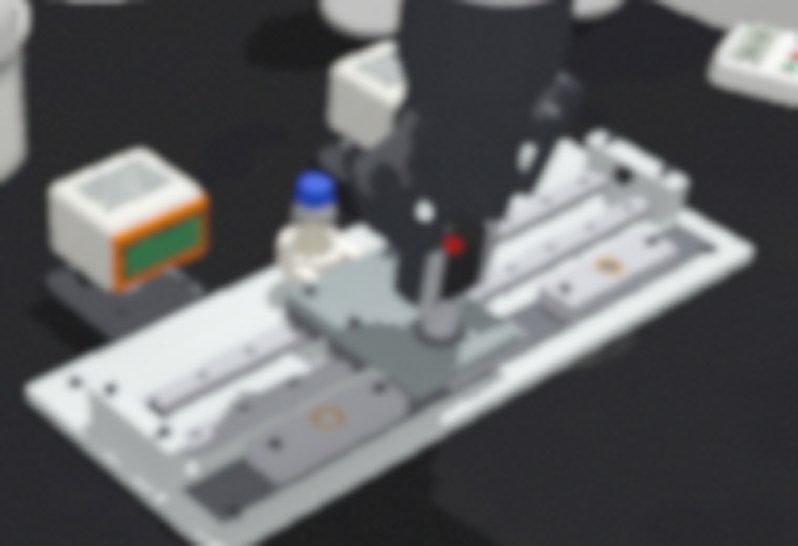

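```bash
python3 -m pendant '-0.4 -0.01 0.03 0;-0.6 -0.01 0.02 0;-0.6 -0.01 0 0;-0.6 -0.01 0 0;-0.6 -0.01 0 0;-0.5 -0.01 0 0'
```

```text
clock: 13.45
tcp_pos: [0.5022, 0.0519, 0.0629]
orientation: [-2.106, 2.266, -0.014]
contact_force: [3.2, -1.8, -9.5]
grip_width: 0.0272
```

```bash
python3 -m pendant '-0.6 -0.01 0.08 0;-0.6 -0.01 0.03 0;-0.5 -0.01 0 0;-0.2 0 0 0;0 0 0 0' && python3 - <<'E'
from h import *
f=cam("wrist");a=f["color"][:,:,::-1]; cv2.imwrite("pics/w18.png",a)
o=r.get_obs(); print(o["tcp_pos"],o["contact_force"])
s=cam("scene"); cv2.imwrite("pics/s18.png",cv2.resize(s["color"][130:260,225:415,::-1],None,fx=4.2,fy=4.2,interpolation=cv2.INTER_CUBIC))
E
```

```text
clock: 13.87
tcp_pos: [0.5042, 0.075, 0.0624]
orientation: [-2.108, 2.263, -0.013]
contact_force: [2.9, -2.2, -8.8]
grip_width: 0.0276
[0.50422679 0.07497931 0.06241445] [ 3.14775148  0.47064736 -8.53155837]
```

View pics/s18.png

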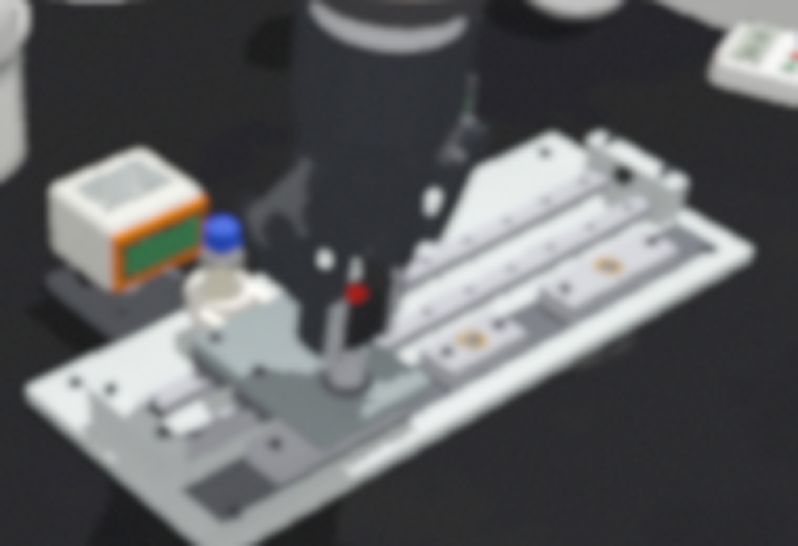

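View pics/w18.png

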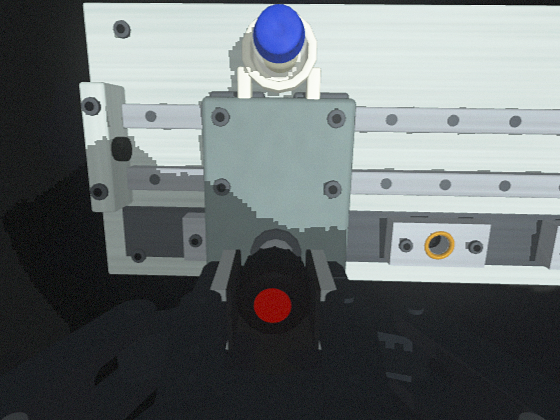

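```bash
python3 - <<'E'
from h import *
s=cam("scene"); a=cv2.imread("pics/scene0.png")
S2=lambda x,y:(225+x/4.2,130+y/4.2)
L=back(s,S2(328,417),.022);M=back(s,S2(473,340),.022);Q=back(s,S2(610,265),.022)
print(L,M,Q,np.linalg.norm(L-M),np.linalg.norm(Q-M),np.linalg.norm(L-Q))
f=cam("wrist"); M2=back(f,(440,245),.022); print(M2, r.get_obs()["tcp_pos"])
for p in("s18","c2"):
  im=cv2.imread(f"pics/{p}.png"); cv2.imwrite(f"pics/z{p}.png",cv2.resize(im[320:440,270:530],None,fx=3,fy=3))
E
```

```text
[0.50140578 0.08272962 0.022     ] [ 0.49240255 -0.01205537  0.022     ] [ 0.48425365 -0.11211299  0.022     ] 0.09521161543691715 0.10038890399934106 0.19559610669242813
[ 0.4966823  -0.01164402  0.022     ] [0.50417401 0.07441572 0.06242083]
```

View pics/zs18.png

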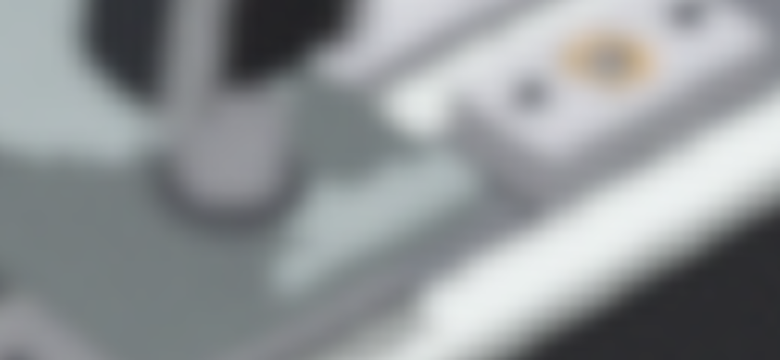

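View pics/zc2.png

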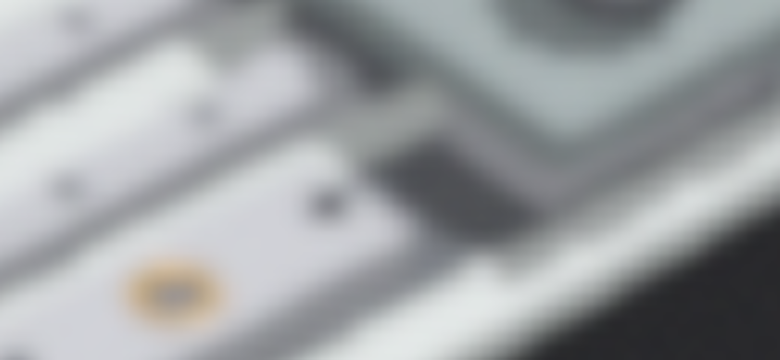

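Everything agrees on the hole being about 95 mm from loading. The carriage is at about 86 mm, so I'll go to about 91 and set the pin gently on the bar.

```bash
python3 -m pendant '-0.25 0 0 0;-0.25 0 0 0;0 0 0 0' && python3 -m pendant '0 0 0.1 0;0 0 0.1 0;0 0 0 0'
```

```text
clock: 14.32
tcp_pos: [0.5045, 0.0784, 0.0625]
orientation: [-2.105, 2.267, -0.014]
contact_force: [3.8, 0.7, -9.1]
grip_width: 0.0272
clock: 14.57
tcp_pos: [0.5045, 0.0784, 0.0606]
orientation: [-2.106, 2.267, -0.014]
contact_force: [2.4, -0.4, -5.9]
grip_width: 0.027
```

```bash
python3 -m pendant '0 0 0.06 0;0 0 0 0'; python3 -m pendant '0 0 0.05 0;0 0 0 0'
```

```text
clock: 14.73
tcp_pos: [0.5045, 0.0784, 0.0607]
orientation: [-2.106, 2.267, -0.015]
contact_force: [2.4, -1.4, -5.8]
grip_width: 0.0273
clock: 14.9
tcp_pos: [0.5045, 0.0784, 0.0606]
orientation: [-2.106, 2.267, -0.015]
contact_force: [1.9, -1.8, -4.7]
grip_width: 0.0271
```

```bash
python3 -m pendant '0 0 0 0;0 0 0 0;0 0 0 0' 163 20; python3 - <<'E'
from h import *
f=cam("wrist");a=f["color"][:,:,::-1]; cv2.imwrite("pics/w19.png",a)
s=cam("side"); cv2.imwrite("pics/d19.png",cv2.resize(s["color"][140:260,220:390,::-1],None,fx=4.5,fy=4.5,interpolation=cv2.INTER_CUBIC))
E
```

```text
clock: 15.15
tcp_pos: [0.5045, 0.0794, 0.0612]
orientation: [-2.105, 2.266, -0.014]
contact_force: [-0.4, -0.0, 0.2]
grip_width: 0.0312
```

View pics/w19.png

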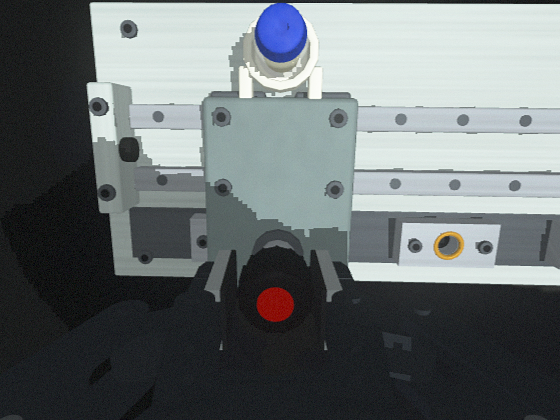

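View pics/d19.png

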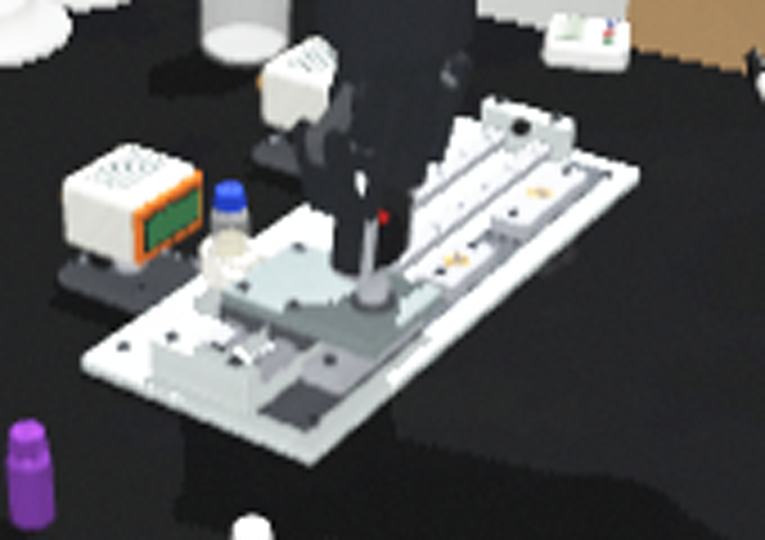

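Pin rests on the bar with the knob loosely caged and the red dot at (275,304). Now nudging along while tracking the dot's size and row for the drop.

```bash
cat > dot.py <<'E'
from h import *
f=cam("wrist");a=np.ascontiguousarray(f["color"][:,:,::-1])
hsv=cv2.cvtColor(a,cv2.COLOR_BGR2HSV)
m=cv2.inRange(hsv,(0,170,60),(8,255,255))|cv2.inRange(hsv,(174,170,60),(180,255,255)); n,l,s,c=cv2.connectedComponentsWithStats(m)
i=1+s[1:,4].argmax(); o=r.get_obs()
print("dot",s[i][2:],c[i].round(1),"tcp",o["tcp_pos"].round(4),"F",o["contact_force"].round(1),o["clock"])
E
python3 dot.py; python3 -m pendant '-0.1 0 0 0;-0.1 0 0 0;0 0 0 0'; python3 dot.py
```

```text
dot [  38   35 1033] [274.8 304.2] tcp [0.5045 0.0792 0.0611] F [ 0.8 -0.4  0.3] 15.3
clock: 15.55
tcp_pos: [0.5045, 0.08, 0.0611]
orientation: [-2.105, 2.269, -0.016]
contact_force: [0.2, 0.7, 0.7]
grip_width: 0.0308
dot [  38   35 1036] [275.4 304.3] tcp [0.5045 0.0801 0.0611] F [-0.1 -0.9  1. ] 15.6
```

```bash
python3 -m pendant '-0.1 0 0 0;-0.1 0 0 0;0 0 0 0'; python3 dot.py;  python3 -m pendant '-0.1 0 0 0;-0.1 0 0 0;0 0 0 0'; python3 dot.py
```

```text
clock: 15.85
tcp_pos: [0.5046, 0.0811, 0.061]
orientation: [-2.104, 2.271, -0.017]
contact_force: [0.3, 0.3, -0.2]
grip_width: 0.031
dot [  38   35 1030] [275.6 304.3] tcp [0.5046 0.0811 0.061 ] F [-0.6 -1.7  0.3] 15.9
clock: 16.15
tcp_pos: [0.5048, 0.0827, 0.0609]
orientation: [-2.104, 2.271, -0.017]
contact_force: [0.5, -1.9, -1.3]
grip_width: 0.0305
dot [  37   35 1035] [275.9 304.1] tcp [0.5048 0.0828 0.0609] F [ 0.8 -1.4 -1.4] 16.2
```

```bash
python3 -m pendant '-0.1 0 0 0;0 0 0 0'; python3 dot.py
```

```text
clock: 16.37
tcp_pos: [0.5047, 0.0839, 0.0608]
orientation: [-2.104, 2.271, -0.017]
contact_force: [0.2, -0.8, 0.2]
grip_width: 0.0311
dot [  38   35 1028] [275.7 303.4] tcp [0.5047 0.084  0.0608] F [ 0.1 -0.9 -0.3] 16.4167
```

```bash
python3 -m pendant '-0.1 0 0 0;0 0 0 0'; python3 dot.py
```

```text
clock: 16.58
tcp_pos: [0.5048, 0.0859, 0.0609]
orientation: [-2.105, 2.27, -0.016]
contact_force: [0.4, -1.0, -0.2]
grip_width: 0.0309
dot [ 35  33 917] [275.9 292.2] tcp [0.5048 0.0858 0.0609] F [-0.7  0.2  0.1] 16.6333
```

The dot dropped 12 px and shrank, so the pin has snapped in near 95 mm with negligible force. Opening and retreating straight up.

```bash
python3 -m pendant '0.1 0 0 0;0 0 0 0;0 0 0 0;0 0 0 0' 110; python3 dot.py
```

```text
clock: 16.97
tcp_pos: [0.5049, 0.0863, 0.0613]
orientation: [-2.105, 2.267, -0.015]
contact_force: [-0.4, 0.1, 0.4]
grip_width: 0.0489
dot [ 35  33 912] [276.9 292. ] tcp [0.505  0.0863 0.0613] F [-0.6  0.1 -0.2] 17.0167
```

```bash
python3 -m pendant '0 0 -1.5 0;0 0 -2 0;0 0 -3 0;0 0 -3 0;0 0 0 0;0 0 0 0'; python3 dot.py; python3 - <<'E'
from h import *
f=cam("wrist");cv2.imwrite("pics/w20.png",f["color"][:,:,::-1])
s=cam("scene"); cv2.imwrite("pics/s20.png",cv2.resize(s["color"][130:260,225:415,::-1],None,fx=4.2,fy=4.2,interpolation=cv2.INTER_CUBIC))
d=cam("side"); cv2.imwrite("pics/d20.png",cv2.resize(d["color"][140:310,180:370,::-1],None,fx=3.5,fy=3.5,interpolation=cv2.INTER_CUBIC))
E
```

```text
clock: 17.52
tcp_pos: [0.4995, 0.0842, 0.1589]
orientation: [-2.108, 2.268, -0.011]
contact_force: [-0.4, -0.2, -1.5]
grip_width: 0.0479
dot [ 21  20 330] [275.8 212.8] tcp [0.5    0.0844 0.159 ] F [0.5 0.3 0.8] 17.5667
```

View pics/s20.png

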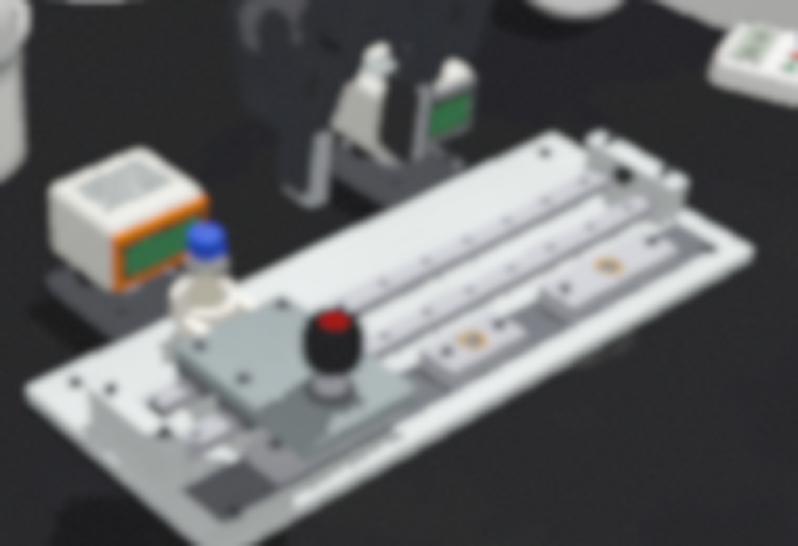

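View pics/w20.png

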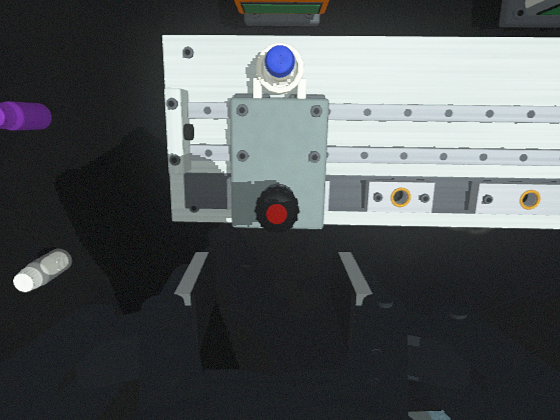

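View pics/d20.png

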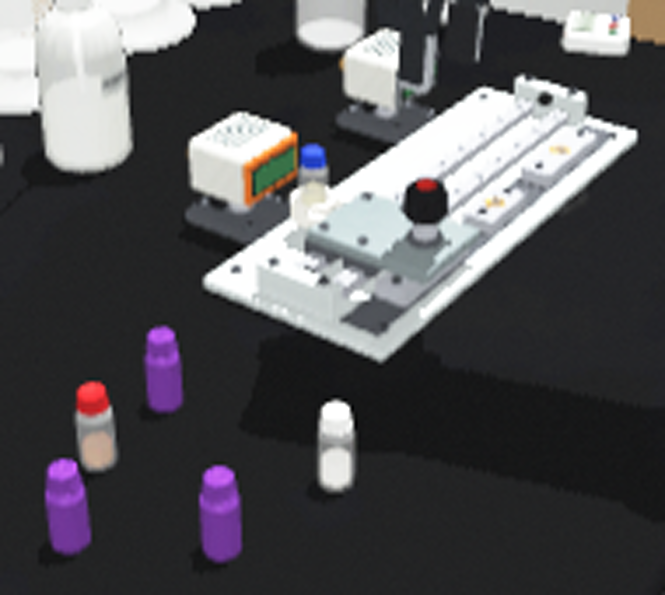

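Knob sits low against its collar, the vial is upright in front of the orange window, and the other vials have not moved. Checking the knob height numerically against the start.

```bash
python3 - <<'E'
from h import *
def dot(a):
    hsv=cv2.cvtColor(np.ascontiguousarray(a),cv2.COLOR_RGB2HSV)
    return cv2.inRange(hsv,(0,150,60),(8,255,255))|cv2.inRange(hsv,(172,150,60),(180,255,255))
s,d=cam("scene"),cam("side")
P=[np.diag([1,1,1])@np.array([[c["fx"],0,c["cx"]],[0,c["fy"],c["cy"]],[0,0,1]])@np.c_[c["R"],c["t"]] for c in (s,d)]
def tri(a,b):
    x=cv2.triangulatePoints(P[0],P[1],np.array(a,float),np.array(b,float)); return (x[:3]/x[3]).ravel()
def cen(im,win):
    m=dot(im); k=np.zeros_like(m); x0,x1,y0,y1=win; k[y0:y1,x0:x1]=m[y0:y1,x0:x1]
    M=cv2.moments(k,True); return M["m10"]/M["m00"],M["m01"]/M["m00"]
s0=cv2.imread("pics/scene0.png")[:,:,::-1]; d0=cv2.imread("pics/side0.png")[:,:,::-1]
A=[cen(s0,(325,355,180,200)),cen(d0,(312,332,168,186))]
B=[cen(s["color"],(293,318,200,215)),cen(d["color"],(293,312,186,200))]
K0,K1=tri(*A),tri(*B); print(A,B,K0,K1,K1-K0)
print(dot(s0)[180:200,325:355].sum()//255,dot(s["color"])[200:215,293:318].sum()//255)
E=np.array([.0828,.9966,0])
for h in (0,.009): print(h,[ (proj(c,K0+E*.0955+[0,0,h])).round(1) for c in (s,d)])
o=r.get_obs();print(o["clock"],o["contact_force"],abs(o["qvel"]).max())
E
```

```text
[(339.61538461538464, 188.26923076923077), (322.3333333333333, 177.06666666666666)] [(304.25, 206.32142857142858), (301.4117647058824, 192.58823529411765)] [ 0.49647663 -0.015165    0.076457  ] [0.50501152 0.07969646 0.07595307] [ 0.00853489  0.09486146 -0.00050393]
26 28
0 [array([304.3, 206.2]), array([301.7, 192.7])]
0.009 [array([304.5, 202.4]), array([301.9, 189.3])]
17.8167 [ 0.44058869 -0.26721623  0.8726697 ] 0.0019318005467236416
```

Knob is at home height (change -0.5 mm, where a pin still on the bar would read +9 mm), at 95 mm travel. Handing in.

```bash
python3 -c "
from bench import r
print(r.hand_in())"
```

```text
the job is handed in; nothing more can be done
None
```

I stood the blue-capped vial in the pocket with the carriage still locked, then lifted the plunger about 10–11 mm and slid the carriage to the orange-framed head. I set the pin gently on the bar and nudged the loosely held knob until the spring snapped the pin into the hole. I then opened the gripper and retreated straight up. The job was handed in at about 18 s, and the hand-in reports no verdict.

**Last checks:**
- **Plunger:** the knob is at its home height, triangulated at -0.5 mm from the start, where a pin still on the bar would read about +9 mm. I did not push the carriage afterwards to confirm the lock.
- **Position:** the carriage travelled about 95 mm, with the vial upright in front of the orange window.
- **Other vials:** red, white and the purple look-alikes look unmoved in the final side view.
- **Forces:** force readings stayed at about 10 N or less, mostly the spring, and I read about 2 N or less while feeling for the hole.

**Disagreements:** the fixed cameras and the wrist camera differed by about 4 mm, so I used the wrist view near the parts. The arm also drifted sideways a few millimetres during some moves, and I corrected that each time before making contact.

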